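# Feel for the thumb notch and open the wheel case

## Robot

A 7-joint arm with a two-finger parallel gripper is mounted at the origin on the work surface. World frame = base frame: x ahead of the robot, y to its left, z up, the work surface at z = 0. Lengths are in m, angles in rad, forces in N, time in s.
With the tool pointing down it reaches from about 0.35 to 0.9 m from the base axis. Payload 8.1 kg.
Tool frame: the origin (TCP) lies at the very end of the fingers, on their centre line; the grasp point (between the pads) lies grip_point_offset behind it (grip_point_offset is the distance from the TCP to the grasp point, in m); z points along the fingers, y is the direction in which the jaws open and shut (so a half turn about z gives the same grasp; the last joint's range is limited). The gripper opens to 92 mm and grips with 3 to 60 N. Pads are 19 mm wide; open, the fingers measure 130 mm over their backs; the gripper's body (75 mm by 190 mm) begins 47 mm behind the grasp point.
Start: joints at [-1.23, 0.434, 0.025, 1.573, -0.012, 1.134, -0.075], TCP at [0.268, 0.564, 0.227] pointing down, gripper open.
Joint ranges: [-2.62, 2.62], [-0.44, 2.09], [-1.27, 1.32], [0.08, 2.57], [-1.32, 4.46], [0.12, 2], [-2.74, 2.74]. Speed limits (rad/s): [2.22, 2.22, 3.01, 3.01, 3.14, 3.14, 3.14].

## Interface

Orientations are given as a rotation vector (axis times angle).
In Python, from cell import * gives the robot as it stands.
- The arm moves only by the tool drive_tool, never from a script. Its argument "increments" is a list of rows, each an object of numbers: "grip": the gripper's target within -1 to 1 (shut at 1, half-way at 0, fully open at -1); "tx", "ty", "tz": the shift along the world's x, y, z normalised to -1 to 1, where 1 is 400 mm; "turn": the turn about the world's z normalised to -1 to 1, where 1 is 60 degrees. In form: [{"grip": .., "tx": .., "ty": .., "tz": .., "turn": ..}, ...]. A call has 1 to 20 rows; each row is the pose to reach, as a shift and turn from the pose measured when the call began; what a row does not reach only later rows make up. A row lasts 1/10 s, in which the tool goes at most 50 mm and 8.59 degrees, less where a joint would pass 70% of its speed; a pose out of reach is approached as far as the arm can. A call with a number of a shift or a turn outside -1 to 1 is refused whole. A call with a gripper value outside its range is refused whole. The fingers move at their own pace and stop on an object; "newtons" is the grip in N (left out, the last holds). Time passes only in rows, so rows that repeat a pose let the fingers close. It gives the time, the measured TCP pose, the force and the opening at its end, in the units of the state.
- observe(): the state, without advancing time (a new reading comes with each control period).
- get_image(name): name is "scene" or "top"; returns the picture (384x512x3 uint8, red, green, blue); there is no depth.
- camera_info(name): a dict with "fx", "fy", "cx", "cy" (pixels), "distortion" ([k1, k2, p1, p2, k3] as OpenCV has them; the pictures are not rectified), "eye" and "rotation" of the camera in the world. Camera axes: x right, y down, z forward; pixel columns grow to the right and rows downward; lengths in m; the calibration is good to about 2 mm. A picture is of the moment at which its call begins. camera_info takes no time and is no camera call.
- sign_off(): hands the job in, once; it reports no verdict.
The state is a dict: "clock": time; "joints": joint angles; "dq": joint speeds; "joint_efforts": joint torques, N m; "position": TCP position; "ee_rot": TCP orientation; "force": force on the tool from outside, world axes, zero at the start; "ft_torque": the same for the moment, N m; "width": opening from 0.0 (shut) to 1.0 (fully open).
Only numpy, scipy, OpenCV 4.12 (cv2) and the standard library are available. Lean on these libraries where they do the work, as an engineer would, in place of code of your own. Each camera call takes 0.05 s, during which the arm holds its last target. There are 200 camera calls.

## Task

Open the wheel case on the pit bench: feel lightly along the top of its front ledge with a fingertip to find the thumb notch, then press down inside the notch until the sprung lid is released, and draw the hand away so that the lid can rise fully open by itself. Do not lean hard on the case, and do not move or pick up the loose wheel, the glue bottle or the screwdriver that stand around it.

Things in the scene. Friction and masses are not known exactly. Their poses are not given: they have to be found in the camera images.
- ledge (a point): Middle of the top of the grey wheel case's front ledge, 60 mm above the bench; the case is screwed down. Axes: z up, y along the ledge, x towards its clear lid and rear hinge. The ledge is flat and solid, y -150 to +150, x -15 (front face of the case) to +15 mm, but for one thumb notch of unknown place: see ledge_end, catch. Behind it the lid's top is 4 mm lower.
- ledge_end (a point): Top middle of the ledge's +y end (150 mm from ledge, same axes). The ledge's one notch, of the same grey plastic, has its middle anywhere from 108 to 192 mm from this end. It is 46 mm wide along y, cut through the ledge's whole width, open at top and front, 12 mm deep; its floor is the catch's thumb plate. Seams elsewhere in the ledge are under 0.5 mm.
- catch (a joint): Angle (rad) of the sprung catch whose thumb plate, 44 x 30 mm, is the notch's floor: 0 at rest, grows as the plate is pressed down, stops at 0.24 with the plate's middle 6 mm down. It tips about a pivot 26 mm behind the ledge's middle line, 16 mm below its top. The lid is freed at about 0.15 (middle 4 mm down, about 6 N; 3 N starts it). It springs back when let go.
- lid (a joint): Angle (rad) of the clear lid about its hinge along the rear of the case, 232 mm behind the ledge's middle line, 52 mm above the bench: 0 shut, 1.3 fully open. Locked until the catch is pressed; then its spring raises it in about 3 s, so weakly that a hand above it stops it. It stays open. The lid is 298 mm wide and begins 17 mm behind the ledge's middle line.
- wheel_mid (a point): Centre (20 mm above the bench) of a loose buggy wheel lying flat, black tyre of 87 mm diameter, 41 mm high, beside one end of the case. Leave alone.
- glue_mid (a point): Point on the axis, 40 mm above the bench, of a loose white glue bottle with a thin spout, 34 mm diameter, 96 mm tall, standing beside the other end of the case. Leave alone.
- driver_grip (a point): Handle of a loose screwdriver, 190 mm long, about 25 mm high, lying on the bench in front of the ledge roughly parallel to it. Leave alone.
Not all that is in view belongs to the job. Of the things like the part that bears catch, leave any that is yellow; of the rest the smaller one is meant.

How it is judged:
On the way, in this order (a step that is already met when the one before it is completed fails the run):
1. a fingertip rests lightly on the front ledge for 0.3 s, the catch not yet pressed (contact force between the fingers and anything else above 0.3 N and x of the grasp point in the frame of ledge between -0.08 and 0.06 m and y of the grasp point in the frame of ledge between -0.21 and 0.21 m and z of the grasp point in the frame of ledge below 0.06 m and value of joint catch below 0.04 rad), for 0.3 s.
2. the catch inside the notch is pressed by a fingertip far enough to free the lid (value of joint catch above 0.12 rad and contact force between the fingers and anything else above 1 N).
At the end, for the whole second after the job is handed in: The lid stands open at more than 1.1 rad and at rest, the catch has sprung back (below 0.04 rad), and the wheel, the bottle and the screwdriver are within 20 mm of where they stood (value of joint lid above 1.1 rad and velocity of joint lid between -0.1 and 0.1 rad/s and value of joint catch below 0.04 rad and distance of each of wheel_mid, glue_mid, driver_grip from where it was at the start of the episode below 0.02 m); the robot touches nothing.
It fails at once if the loose wheel was moved or lifted (over 20 mm) (distance of wheel_mid from where it was at the start of the episode above 0.02 m).
It fails at once if the glue bottle was moved, tipped or lifted (over 20 mm) (distance of glue_mid from where it was at the start of the episode above 0.02 m).
It fails at once if the screwdriver was moved or lifted (over 20 mm) (distance of driver_grip from where it was at the start of the episode above 0.02 m).
It fails at once if the fingers pressed on the case with more than 60 N (contact force between the fingers and anything else above 60 N).
It also fails if it takes over 64 s, if anything falls off the work surface, if the arm or the gripper's body presses on something with over 40 N, if the wrist force passes 120 N, or if a joint passes its speed limit or range.

## Working session

There is one attempt and no reset: what is moved stays moved. The work goes in short steps, Python scripts to look and compute and a tool call to move; the robot and the scene stay as the last step left them, time stands still between calls to the robot, and variables do not carry over. Pictures are saved under pics/ and viewed, about 8 in all and at most 12, crops included, and the job is handed in when it is done.

Besides the shell and the picture viewer there is one more tool, called after ">>>" as name([rows], argument=value, ...), one row to a line, values as JSON. drive_tool: Moves the arm, as the interface text tells. Its arguments: {"type":"object","properties":{"increments":{"type":"array","items":{"type":"object","properties":{"grip":{"type":"number"},"tx":{"type":"number"},"ty":{"type":"number"},"tz":{"type":"number"},"turn":{"type":"number"}}}},"newtons":{"type":"number"}},"required":["increments"]}

```bash
mkdir -p pics; cat > h.py <<'E'
from cell import *
import numpy as np, cv2
def cam(n):
    c=camera_info(n); K=np.array([[c["fx"],0,c["cx"]],[0,c["fy"],c["cy"]],[0,0,1.]]); return c,K
def world(n,px,z):
    c,K=cam(n); u=cv2.undistortPoints(np.array(px,float).reshape(-1,1,2),K,np.array(c["distortion"],float)).reshape(-1,2)
    R=np.array(c["rotation"]); R=R if R.shape==(3,3) else cv2.Rodrigues(R)[0]
    d=np.c_[u,np.ones(len(u))]@R.T; e=np.array(c["eye"]); return e+d*((z-e[2])/d[:,2])[:,None]
def proj(n,P):
    c,K=cam(n); R=np.array(c["rotation"]); R=R if R.shape==(3,3) else cv2.Rodrigues(R)[0]
    return cv2.projectPoints(np.array(P,float),cv2.Rodrigues(R.T)[0],-R.T@np.array(c["eye"]),K,np.array(c["distortion"],float))[0].reshape(-1,2)
E
python3 - <<'E'
from h import *
print(observe()); print(grip_point_offset if 'grip_point_offset' in globals() else '')
for n in("scene","top"):
    print(camera_info(n)); cv2.imwrite(f"pics/{n}1.png",cv2.resize(get_image(n)[:,:,::-1],None,fx=1.5,fy=1.5,interpolation=cv2.INTER_CUBIC))
E
```

```text
{'clock': 0.0, 'joints': array([-1.22962585,  0.43519167,  0.02497111,  1.57411917, -0.0116005 ,
        1.13396679, -0.07507541]), 'dq': array([ 1.23458644e-03,  5.55592025e-04,  1.22689429e-03, -1.09611494e-03,
       -6.74730977e-05,  3.35577571e-04, -5.92083743e-04]), 'joint_efforts': array([-8.84709225e-04, -6.67859602e+01,  9.84472521e-01, -3.14460576e+01,
       -6.04078872e-02,  4.29667148e-02,  1.55478315e-04]), 'position': array([0.26817334, 0.56397535, 0.22595585]), 'ee_rot': array([-6.91389835e-01, -3.06436061e+00,  2.39782442e-03]), 'force': array([ 0.45339783, -0.01157937, -0.62465262]), 'ft_torque': array([ 0.02368336,  0.00201481, -0.03069929]), 'width': 1.0027039263074398}
0.0188
{'fx': 426.6178318031452, 'fy': 426.6178318031452, 'cx': 254.26651944718958, 'cy': 196.10277882797425, 'distortion': array([-0.06163052,  0.        ,  0.        ,  0.        ,  0.        ]), 'eye': array([ 1.11557589, -0.22412858,  0.96974045]), 'rotation': array([-2.18919495, -1.45527494,  0.44174484])}
{'fx': 486.8942223362349, 'fy': 486.8942223362349, 'cx': 257.56981211318873, 'cy': 205.31721841674687, 'distortion': array([-0.05435682,  0.        ,  0.        ,  0.        ,  0.        ]), 'eye': array([0.29604905, 0.00757738, 1.4564292 ]), 'rotation': array([-2.12949981,  2.13859379, -0.18281397])}
```

View pics/scene1.png

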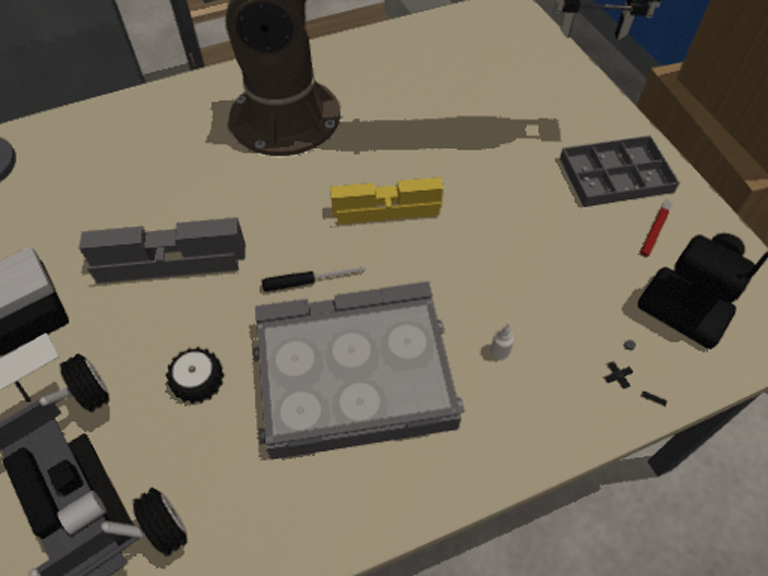

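View pics/top1.png

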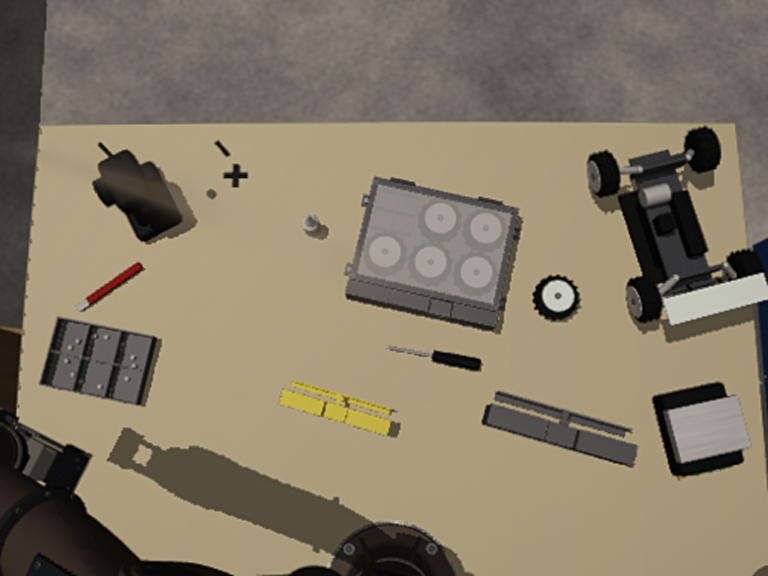

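The scene view shows the clear-lidded case: its ledge runs from (257,312) to (432,292), with a gap near (322,303). The wheel is at (193,375), the bottle at (503,343) and the driver at (290,282). In the top view the ledge runs from (347,292) to (500,322), with a possible notch near (441,308). The yellow and grey bars without lids look like decoys.

```bash
python3 - <<'E'
from h import *
a=get_image("top")[180:225,225:340,::-1]; b=get_image("scene")[180:225,165:295,::-1]
f=lambda i:cv2.resize(i,(780,int(780/i.shape[1]*i.shape[0])),interpolation=cv2.INTER_CUBIC)
o=np.vstack([f(a),f(b)]); o=cv2.convertScaleAbs(o,alpha=1.6); print(o.shape, f(a).shape); cv2.imwrite("pics/c.png",o)
s=lambda l:[(x/1.5,y/1.5) for x,y in l]
print(world("top",s([(347,290),(500,320),(430,305),(452,312)]),.06)); print(world("top",s([(485,415),(636,455)]),.06)); print(world("top",s([(557,297),(312,225),(457,360),(390,347)]),.02))
E
```

```text
(575, 780, 3) (305, 780, 3)
[[ 0.57013815  0.08085374  0.06      ]
 [ 0.5097592  -0.21571138  0.06      ]
 [ 0.53980987 -0.08041976  0.06      ]
 [ 0.52585766 -0.12290253  0.06      ]]
[[ 0.3275963  -0.18185369  0.06      ]
 [ 0.25013771 -0.46678033  0.06      ]]
[[ 0.5620574  -0.33834893  0.02      ]
 [ 0.71320706  0.15495604  0.02      ]
 [ 0.43641689 -0.13467776  0.02      ]
 [ 0.46280784 -0.00261142  0.02      ]]
```

View pics/c.png

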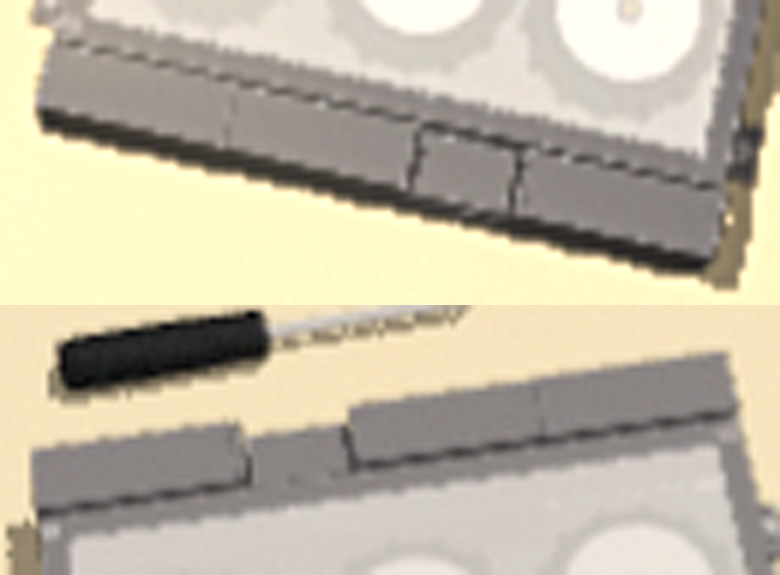

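```bash
python3 - <<'E'
from h import *
s=lambda l:[((x+.5)/6.783+225-.5,(y+.5)/6.783+180-.5) for x,y in l]
w=world("top",s([(57,38),(41,110),(720,187),(706,260)]),.06); print(w)
L=(w[0]+w[1])/2;R=(w[2]+w[3])/2;M=(L+R)/2; ey=(L-R)/np.linalg.norm(L-R); ex=np.array([ey[1],-ey[0],0]); print("len",np.linalg.norm(L-R),"mid",M,"yaw",np.degrees(np.arctan2(ex[1],ex[0])))
n=world("top",s([(420,128),(413,190),(521,150),(514,210)]),.06); q=lambda p:((p-M)@ex,(p-M)@ey)
for p in n: print(q(p))
sc=lambda l:[(x/6+165-.4,(y-305)/6+180-.4) for x,y in l]
for p in world("scene",sc([(32,452),(725,353),(40,515),(735,412),(242,425),(350,405),(250,485),(353,467)]),.06): print("s",q(p),p)
c=M-.0*ey
for d in (-.02,-.03,-.04): print(d,M+d*ey)
print("open axis", cv2.Rodrigues(observe()["ee_rot"])[0][:,:])
print(q(world("top",[(457/1.5,360/1.5)],.012)[0]),q(world("top",[(390/1.5,347/1.5)],.012)[0]))
E
```

```text
[[ 0.59447451  0.0761539   0.06      ]
 [ 0.56283757  0.08290689  0.06      ]
 [ 0.5280271  -0.20863928  0.06      ]
 [ 0.4964054  -0.20170363  0.06      ]]
len 0.29235148297329056 mid [ 0.54543614 -0.06282053  0.06      ] yaw -13.135808615781883
(np.float64(0.012554715985249465), np.float64(-0.014838077912358891))
(np.float64(-0.014525488186528376), np.float64(-0.017674436559550342))
(np.float64(0.012861878337992974), np.float64(-0.05921874635263439))
(np.float64(-0.013347813824905281), np.float64(-0.06172936499897979))
s (np.float64(-0.00813627352005652), np.float64(-0.14940252034516632)) [ 0.50355955 -0.20646475  0.06      ]
s (np.float64(-0.007954254142851237), np.float64(0.14822774273323527)) [0.57137625 0.08333639 0.06      ]
s (np.float64(0.023396291307250995), np.float64(-0.14793009092998247)) [ 0.53460166 -0.21219694  0.06      ]
s (np.float64(0.022401319136636757), np.float64(0.14620619038712385)) [0.60047813 0.07446912 0.06      ]
s (np.float64(-0.0065647837955581075), np.float64(-0.06055968641103657)) [ 0.52528034 -0.12030371  0.06      ]
s (np.float64(-0.008831276952330557), np.float64(-0.014187590958032186)) [ 0.53361167 -0.07462989  0.06      ]
s (np.float64(0.023627775334355054), np.float64(-0.06032965073845942)) [ 0.55473516 -0.12694125  0.06      ]
s (np.float64(0.022144774601453414), np.float64(-0.016846419431020207)) [ 0.56317296 -0.08425877  0.06      ]
-0.02 [ 0.54089094 -0.08229721  0.06      ]
-0.03 [ 0.53861834 -0.09203555  0.06      ]
-0.04 [ 0.53634574 -0.10177389  0.06      ]
open axis [[-9.03113059e-01  4.29402734e-01 -3.08061928e-04]
 [ 4.29402835e-01  9.03112655e-01 -8.58389326e-04]
 [-9.03800982e-05 -9.07505275e-04 -9.99999584e-01]]
(np.float64(-0.08889503446703897), np.float64(-0.09534661276206256)) (np.float64(-0.09323204487092088), np.float64(0.040011388730255164))
```

>>> drive_tool([
  {"tx": 0.34,"ty": -0.76,"tz": 0,"turn": -0.65,"grip": 1},
  {"tx": 0.34,"ty": -0.76,"tz": 0,"turn": -0.65,"grip": 1},
  {"tx": 0.34,"ty": -0.76,"tz": 0,"turn": -0.65,"grip": 1},
  {"tx": 0.34,"ty": -0.76,"tz": 0,"turn": -0.65,"grip": 1},
  {"tx": 0.34,"ty": -0.76,"tz": 0,"turn": -0.65,"grip": 1},
  {"tx": 0.34,"ty": -0.76,"tz": 0,"turn": -0.65,"grip": 1},
  {"tx": 0.34,"ty": -0.76,"tz": 0,"turn": -0.65,"grip": 1},
  {"tx": 0.34,"ty": -0.76,"tz": 0,"turn": -0.65,"grip": 1},
  {"tx": 0.34,"ty": -0.76,"tz": 0,"turn": -0.65,"grip": 1},
  {"tx": 0.34,"ty": -0.76,"tz": 0,"turn": -0.65,"grip": 1},
], newtons=20)

```text
clock: 1.2
position: [0.4037, 0.2614, 0.2262]
ee_rot: [-1.672, -2.659, 0.001]
force: [-0.9, -0.0, 0.2]
width: 0.18
```

>>> drive_tool([
  {"tx": 0.34,"ty": -0.756,"tz": -0.1,"turn": -0.645,"grip": 1},
  {"tx": 0.34,"ty": -0.756,"tz": -0.1,"turn": -0.645,"grip": 1},
  {"tx": 0.34,"ty": -0.756,"tz": -0.1,"turn": -0.645,"grip": 1},
  {"tx": 0.34,"ty": -0.756,"tz": -0.1,"turn": -0.645,"grip": 1},
  {"tx": 0.34,"ty": -0.756,"tz": -0.1,"turn": -0.645,"grip": 1},
  {"tx": 0.34,"ty": -0.756,"tz": -0.1,"turn": -0.645,"grip": 1},
  {"tx": 0.34,"ty": -0.756,"tz": -0.1,"turn": -0.645,"grip": 1},
  {"tx": 0.34,"ty": -0.756,"tz": -0.265,"turn": -0.645,"grip": 1},
  {"tx": 0.34,"ty": -0.756,"tz": -0.3,"turn": -0.645,"grip": 1},
  {"tx": 0.34,"ty": -0.756,"tz": -0.3,"turn": -0.645,"grip": 1},
  {"tx": 0.34,"ty": -0.756,"tz": -0.3,"turn": -0.645,"grip": 1},
  {"tx": 0.34,"ty": -0.756,"tz": -0.3,"turn": -0.645,"grip": 1},
])

```text
clock: 2.4
position: [0.5411, -0.0402, 0.1078]
ee_rot: [2.458, 1.956, 0.003]
force: [0.5, -0.0, 0.9]
width: 0.005
```

```bash
python3 - <<'E'
from h import *
o=observe(); print(o["position"],cv2.Rodrigues(o["ee_rot"])[0][:,1],o["force"],o["width"])
i=get_image("scene")[120:230,150:310,::-1]; cv2.imwrite("pics/d.png",cv2.convertScaleAbs(cv2.resize(i,None,fx=5,fy=5,interpolation=cv2.INTER_CUBIC),alpha=1.6))
E
```

```text
[ 0.54106212 -0.04021912  0.10784348] [ 0.97455165 -0.2241588   0.00138052] [ 0.54143361 -0.01107333  0.94563052] 0.004734600702804733
```

View pics/d.png

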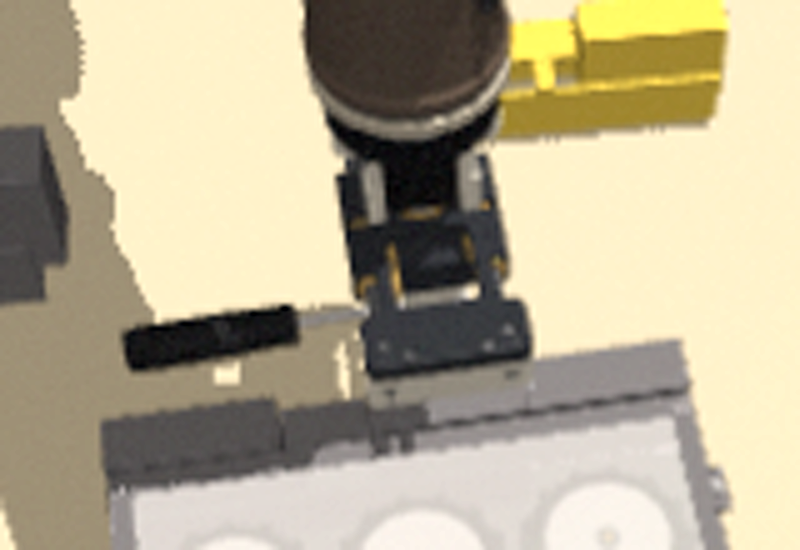

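The fingers are shut over the ledge, just to the right of the notch in this picture (the notch is at about (340,430)), and the driver is clear. Next I lower slowly to a light touch.

>>> drive_tool([
  {"tz": -0.05,"grip": 1},
  {"tz": -0.09,"grip": 1},
  {"tz": -0.105,"grip": 1},
  {"tz": -0.11,"grip": 1},
  {"tz": -0.1125,"grip": 1},
  {"tz": -0.115,"grip": 1},
  {"tz": -0.1175,"grip": 1},
])

```text
invalid input
```

```bash
python3 - <<'E'
from h import *
o=observe(); print(o["position"],o["force"]); print((proj("scene",[o["position"]])-[150,120])*5)
E
```

```text
[ 0.54107699 -0.04035043  0.10795355] [ 0.55762054 -0.45656815  0.1987283 ]
[[428.53055184 317.09234662]]
```

>>> drive_tool([
  {"tx": 0,"ty": 0,"turn": 0,"tz": -0.05,"grip": 1},
  {"tx": 0,"ty": 0,"turn": 0,"tz": -0.09,"grip": 1},
  {"tx": 0,"ty": 0,"turn": 0,"tz": -0.105,"grip": 1},
  {"tx": 0,"ty": 0,"turn": 0,"tz": -0.11,"grip": 1},
  {"tx": 0,"ty": 0,"turn": 0,"tz": -0.1125,"grip": 1},
  {"tx": 0,"ty": 0,"turn": 0,"tz": -0.115,"grip": 1},
  {"tx": 0,"ty": 0,"turn": 0,"tz": -0.1175,"grip": 1},
])

```text
clock: 3.15
position: [0.5415, -0.0403, 0.0615]
ee_rot: [2.457, 1.956, 0.005]
force: [-0.5, -0.8, 0.2]
width: 0.001
```

>>> drive_tool([
  {"tx": 0,"ty": 0,"turn": 0,"tz": -0.0025,"grip": 1},
  {"tx": 0,"ty": 0,"turn": 0,"tz": -0.0045,"grip": 1},
  {"tx": 0,"ty": 0,"turn": 0,"tz": -0.0045,"grip": 1},
])

```text
clock: 3.45
position: [0.5418, -0.0403, 0.06]
ee_rot: [2.457, 1.956, 0.006]
force: [-1.1, 0.7, 3.2]
width: 0.001
```

>>> drive_tool([
  {"tx": 0,"ty": 0,"turn": 0,"tz": -0.001,"grip": 1},
  {"tx": 0,"ty": 0,"turn": 0,"tz": -0.001,"grip": 1},
  {"tx": 0,"ty": 0,"turn": 0,"tz": -0.001,"grip": 1},
  {"tx": 0,"ty": 0,"turn": 0,"tz": -0.001,"grip": 1},
  {"tx": 0,"ty": 0,"turn": 0,"tz": -0.001,"grip": 1},
])

```text
clock: 3.95
position: [0.5418, -0.0403, 0.06]
ee_rot: [2.457, 1.956, 0.006]
force: [-2.1, 1.1, 6.2]
width: 0.004
```

>>> drive_tool([
  {"tx": -0.005,"ty": -0.021,"turn": 0,"tz": -0.001,"grip": 1},
  {"tx": -0.01,"ty": -0.043,"turn": 0,"tz": -0.001,"grip": 1},
  {"tx": -0.01,"ty": -0.043,"turn": 0,"tz": -0.001,"grip": 1},
])

```text
clock: 4.25
position: [0.5379, -0.0591, 0.0599]
ee_rot: [2.458, 1.953, 0.006]
force: [-1.1, -2.8, 7.9]
width: 0.004
```

>>> drive_tool([
  {"tx": -0.008,"ty": -0.035,"turn": 0,"tz": -0.001,"grip": 1},
  {"tx": -0.016,"ty": -0.07,"turn": 0,"tz": -0.001,"grip": 1},
  {"tx": -0.0235,"ty": -0.101,"turn": 0,"tz": -0.001,"grip": 1},
  {"tx": -0.0235,"ty": -0.101,"turn": 0,"tz": -0.001,"grip": 1},
  {"tx": -0.0235,"ty": -0.101,"turn": 0,"tz": -0.001,"grip": 1},
])

```text
clock: 4.75
position: [0.5281, -0.0997, 0.0593]
ee_rot: [2.459, 1.952, 0.005]
force: [-0.1, -0.7, -1.2]
width: 0.003
```

Contact force is gone and the tip has dropped slightly, so it is over the notch, as the pictures suggested. I go down inside it.

>>> drive_tool([
  {"tx": 0,"ty": 0.0025,"turn": 0,"tz": -0.01,"grip": 1},
  {"tx": 0,"ty": 0.0025,"turn": 0,"tz": -0.02,"grip": 1},
  {"tx": 0,"ty": 0.0025,"turn": 0,"tz": -0.026,"grip": 1},
  {"tx": 0,"ty": 0.0025,"turn": 0,"tz": -0.028,"grip": 1},
  {"tx": 0,"ty": 0.0025,"turn": 0,"tz": -0.03,"grip": 1},
])

```text
clock: 5.25
position: [0.5279, -0.0981, 0.0471]
ee_rot: [2.46, 1.953, 0.005]
force: [-1.4, 2.5, 3.4]
width: 0.002
```

>>> drive_tool([
  {"tx": 0,"ty": 0,"turn": 0,"tz": -0.005,"grip": 1},
  {"tx": 0,"ty": 0,"turn": 0,"tz": -0.0075,"grip": 1},
  {"tx": 0,"ty": 0,"turn": 0,"tz": -0.01,"grip": 1},
  {"tx": 0,"ty": 0,"turn": 0,"tz": -0.01,"grip": 1},
])

```text
clock: 5.65
position: [0.5279, -0.0982, 0.0431]
ee_rot: [2.46, 1.953, 0.005]
force: [-1.6, 1.4, 4.6]
width: 0.005
```

>>> drive_tool([
  {"tx": 0,"ty": 0,"turn": 0,"tz": -0.0025,"grip": 1},
  {"tx": 0,"ty": 0,"turn": 0,"tz": -0.004,"grip": 1},
  {"tx": 0,"ty": 0,"turn": 0,"tz": -0.004,"grip": 1},
])

```text
clock: 5.95
position: [0.528, -0.0982, 0.0416]
ee_rot: [2.46, 1.953, 0.006]
force: [-1.8, 1.7, 5.9]
width: 0.006
```

```bash
python3 - <<'E'
from h import *
o=observe(); print(o["position"],o["force"])
i=get_image("scene")[120:310,150:320,::-1]; cv2.imwrite("pics/e.png",cv2.convertScaleAbs(cv2.resize(i,None,fx=3,fy=3,interpolation=cv2.INTER_CUBIC),alpha=1.6))
E
```

```text
[ 0.52799844 -0.0981788   0.04155424] [-1.81315919  1.68424121  5.8556455 ]
```

View pics/e.png

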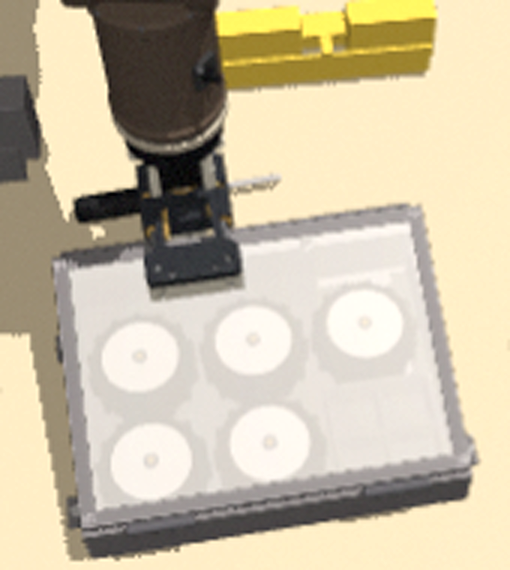

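The lid has come free: its frame now overlaps the ledge at about (240,235) and is held by the hand above it. I draw back out of the notch's open front, and up.

>>> drive_tool([
  {"tx": -0.01,"ty": 0.002,"tz": 0.02,"turn": 0,"grip": 1},
  {"tx": -0.08,"ty": 0.019,"tz": 0.05,"turn": 0,"grip": 1},
  {"tx": -0.18,"ty": 0.042,"tz": 0.08,"turn": 0,"grip": 1},
  {"tx": -0.28,"ty": 0.065,"tz": 0.1,"turn": 0,"grip": 1},
  {"tx": -0.36,"ty": 0.085,"tz": 0.16,"turn": 0,"grip": 1},
  {"tx": -0.36,"ty": 0.085,"tz": 0.25,"turn": 0,"grip": 1},
  {"tx": -0.36,"ty": 0.085,"tz": 0.25,"turn": 0,"grip": 1},
  {"tx": -0.36,"ty": 0.085,"tz": 0.25,"turn": 0,"grip": 1},
])

```text
clock: 6.8
position: [0.3847, -0.064, 0.1424]
ee_rot: [2.458, 1.953, 0.01]
force: [0.4, -0.7, -0.1]
width: 0.001
```

>>> drive_tool([
  {"tx": 0,"ty": 0.4,"tz": 0.1,"turn": 0,"grip": 1},
  {"tx": 0,"ty": 0.4,"tz": 0.1,"turn": 0,"grip": 1},
  {"tx": 0,"ty": 0.4,"tz": 0.1,"turn": 0,"grip": 1},
  {"tx": 0,"ty": 0.4,"tz": 0.1,"turn": 0,"grip": 1},
  {"tx": 0,"ty": 0.4,"tz": 0.1,"turn": 0,"grip": 1},
  {"tx": 0,"ty": 0.4,"tz": 0.1,"turn": 0,"grip": 1},
  {"tx": 0,"ty": 0.4,"tz": 0.1,"turn": 0,"grip": 1},
  {"tx": 0,"ty": 0.4,"tz": 0.1,"turn": 0,"grip": 1},
  {"tx": 0,"ty": 0.4,"tz": 0.1,"turn": 0,"grip": 1},
  {"tx": 0,"ty": 0.4,"tz": 0.1,"turn": 0,"grip": 1},
  {"tx": 0,"ty": 0.4,"tz": 0.1,"turn": 0,"grip": 1},
  {"tx": 0,"ty": 0.4,"tz": 0.1,"turn": 0,"grip": 1},
  {"tx": 0,"ty": 0.4,"tz": 0.1,"turn": 0,"grip": 1},
  {"tx": 0,"ty": 0.4,"tz": 0.1,"turn": 0,"grip": 1},
  {"tx": 0,"ty": 0.4,"tz": 0.1,"turn": 0,"grip": 1},
  {"tx": 0,"ty": 0.4,"tz": 0.1,"turn": 0,"grip": 1},
  {"tx": 0,"ty": 0.4,"tz": 0.1,"turn": 0,"grip": 1},
  {"tx": 0,"ty": 0.4,"tz": 0.1,"turn": 0,"grip": 1},
  {"tx": 0,"ty": 0.4,"tz": 0.1,"turn": 0,"grip": 1},
  {"tx": 0,"ty": 0.4,"tz": 0.1,"turn": 0,"grip": 1},
])

```text
clock: 8.8
position: [0.3847, 0.0961, 0.1824]
ee_rot: [2.458, 1.953, 0.01]
force: [0.1, -0.3, 0.8]
width: 0.007
```

>>> drive_tool([
  {"tx": 0,"ty": 0,"tz": 0,"turn": 0,"grip": 1},
  {"tx": 0,"ty": 0,"tz": 0,"turn": 0,"grip": 1},
  {"tx": 0,"ty": 0,"tz": 0,"turn": 0,"grip": 1},
  {"tx": 0,"ty": 0,"tz": 0,"turn": 0,"grip": 1},
  {"tx": 0,"ty": 0,"tz": 0,"turn": 0,"grip": 1},
  {"tx": 0,"ty": 0,"tz": 0,"turn": 0,"grip": 1},
  {"tx": 0,"ty": 0,"tz": 0,"turn": 0,"grip": 1},
  {"tx": 0,"ty": 0,"tz": 0,"turn": 0,"grip": 1},
  {"tx": 0,"ty": 0,"tz": 0,"turn": 0,"grip": 1},
  {"tx": 0,"ty": 0,"tz": 0,"turn": 0,"grip": 1},
  {"tx": 0,"ty": 0,"tz": 0,"turn": 0,"grip": 1},
  {"tx": 0,"ty": 0,"tz": 0,"turn": 0,"grip": 1},
  {"tx": 0,"ty": 0,"tz": 0,"turn": 0,"grip": 1},
  {"tx": 0,"ty": 0,"tz": 0,"turn": 0,"grip": 1},
  {"tx": 0,"ty": 0,"tz": 0,"turn": 0,"grip": 1},
  {"tx": 0,"ty": 0,"tz": 0,"turn": 0,"grip": 1},
  {"tx": 0,"ty": 0,"tz": 0,"turn": 0,"grip": 1},
  {"tx": 0,"ty": 0,"tz": 0,"turn": 0,"grip": 1},
  {"tx": 0,"ty": 0,"tz": 0,"turn": 0,"grip": 1},
  {"tx": 0,"ty": 0,"tz": 0,"turn": 0,"grip": 1},
])

```text
clock: 10.8
position: [0.3847, 0.0961, 0.1824]
ee_rot: [2.458, 1.953, 0.01]
force: [-0.4, 0.5, -0.1]
width: 0.003
```

```bash
python3 - <<'E'
from h import *
o=observe(); print(o["clock"],o["position"],o["force"])
f=lambda n:cv2.resize(get_image(n)[:,:,::-1],(400,300),interpolation=cv2.INTER_AREA)
cv2.imwrite("pics/f.png",np.hstack([f("scene"),f("top")]))
E
```

```text
10.8 [0.38468297 0.09606006 0.18241856] [-0.42991812  0.4551219  -0.13189401]
```

View pics/f.png

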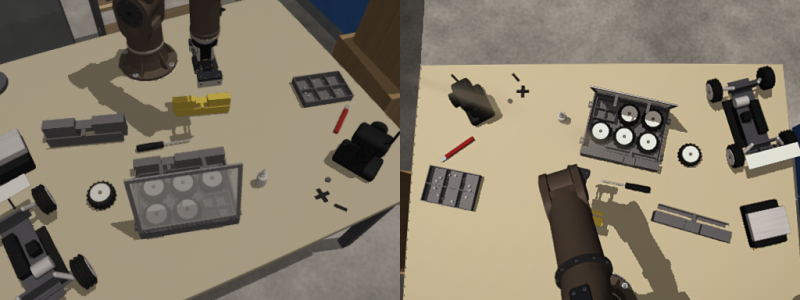

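The lid stands up in both views. The wheel (690,155), bottle (562,117) and driver (638,187) are at their starting pixels. I wait one more second to check that the lid is still.

>>> drive_tool([
  {"tx": 0,"ty": 0,"tz": 0,"turn": 0,"grip": 1},
  {"tx": 0,"ty": 0,"tz": 0,"turn": 0,"grip": 1},
  {"tx": 0,"ty": 0,"tz": 0,"turn": 0,"grip": 1},
  {"tx": 0,"ty": 0,"tz": 0,"turn": 0,"grip": 1},
  {"tx": 0,"ty": 0,"tz": 0,"turn": 0,"grip": 1},
  {"tx": 0,"ty": 0,"tz": 0,"turn": 0,"grip": 1},
  {"tx": 0,"ty": 0,"tz": 0,"turn": 0,"grip": 1},
  {"tx": 0,"ty": 0,"tz": 0,"turn": 0,"grip": 1},
  {"tx": 0,"ty": 0,"tz": 0,"turn": 0,"grip": 1},
  {"tx": 0,"ty": 0,"tz": 0,"turn": 0,"grip": 1},
])

```text
clock: 11.9
position: [0.3847, 0.096, 0.1824]
ee_rot: [2.458, 1.953, 0.01]
force: [-0.2, -0.2, 1.2]
width: 0.001
```

```bash
python3 - <<'E'
from h import *
i=get_image("scene")[:,:,::-1]; p=cv2.imread("pics/f.png")[:,:400]
d=cv2.absdiff(cv2.resize(i,(400,300),interpolation=cv2.INTER_AREA),p); print("max diff",d.max(),(d>25).sum())
M=np.array([.5493,-.0637,0]);ex=np.array([.974,-.227,0]);ey=np.array([.227,.974,0])
for a in (1.0,1.15,1.3):
    P=[M+ex*(.232-.215*np.cos(a))+ey*y+np.array([0,0,.052+.215*np.sin(a)]) for y in(-.149,.149)]
    print(a,proj("scene",P)*400/512)
E
```

```text
max diff 7 0
1.0 [[124.33203044 165.19739077]
 [236.6404519  148.94983025]]
1.15 [[123.66348841 171.57495201]
 [239.66033707 154.62325125]]
1.3 [[123.34581318 179.97281401]
 [242.88471129 162.26929883]]
```

```bash
python3 -c "
from cell import *
print(sign_off())"
```

```text
the job is handed in; nothing more can be done
None
```

The wheel case is open and the job is handed in; no verdict was reported.

- **What I did:** I rested the closed fingertips on the ledge at about 3–6 N for over 0.3 s. I then slid them along until the contact force dropped at the notch, 38 mm to the −y side of the ledge's middle. Pressing the plate there with about 6 N freed the lid, and I withdrew the hand through the notch's open front.
- **Lid:** its edge in the image matches the projection for about 1.3 rad, and two pictures a second apart are the same.
- **Loose things:** the wheel, bottle and screwdriver are at their starting pixels.
- **Hand:** it is clear of everything at z = 0.18 m, with the force reading at noise level.
- **Not checked:** the catch springing back was not measured. I infer it from nothing touching it.
- **Disagreement:** the two cameras differed by about 7 mm in the ledge's position across its width. I used the average, and contact came at the expected 60 mm height.

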